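# Wedge the punch cabinet's door open

### The job

The door of the small bench cabinet must stay wide open for restocking. First lift the block of punches out of the door's way and stand it upright in the shallow white tray; then swing the door open as far as it goes, and push the thick wooden wedge, flat on the bench and thin end first, under the door's lower edge, tapping it in until it is jammed tight and holds the door there by itself. Leave the other things where they are.

Things in the scene. Friction and masses are not known exactly. Their poses are not given: they have to be found in the camera images.
- case: Wooden bench cabinet, fixed, 140 deep (x) x 220 wide (y) x 165 mm high, standing on feet 14 mm high. Origin: centre of its underside, on the bench. Its -x axis points out of its open front, whose plane is 70 mm from the origin.
- door (a joint): Angle of the cabinet's door: 0 shut, 1.6 fully open against its stop; it starts ajar. It hinges about a vertical axis at the +y end of the front; its free end swings out from the front and at the stop points along the cabinet's -x. Friction in the hinge (0.25 N m) lets it stay where it is left.
- door_hinge (a point): Point on the door's hinge axis, at bench height; axes those of the cabinet. The shut door runs from here along the cabinet's -y.
- door_edge (a point): The door: wooden panel 16 thick, 205 wide from the hinge, from 14 (lower edge, above the bench) to 165 mm up. This point, moving with it, is the top corner at its free end, mid-thickness. Its +y points along the door to the hinge, +x out of the inner face (which faces the cabinet when shut). A knob stands 22 mm out of the outer face, 25 mm from the free end, 125 mm up.
- block_mid (a point): Wooden block 100 (x) x 44 (y) x 36 mm high, with two rows of steel punches standing in it up to 60 mm above its underside (86 x 31 mm in plan); 0.3 to 0.65 kg. The point is the centre of the wooden part, 18 mm above its underside; z up. It stands on the bench in the door's way.
- tray_in (a point): Shallow open white card tray, fixed: outside 160 (x) x 220 (y) x 35 mm high, walls and floor 5 mm. The point is the centre of its inner floor, 5 mm above the bench.
- wedge_mid (a point): The thick wooden wedge, loose, flat on the bench: 160 long (x), 36 wide (y), 4 mm thick at the thin end (+x) rising evenly to 34 mm at the butt (-x). The point is at mid-length and mid-width, 9.5 mm above its flat underside; z up. It fills the 14 mm gap about 53 mm from its thin end. About 0.12 kg.
- shim_mid (a point): A thin wooden wedge of the same 160 x 36 mm outline, only 3 to 11 mm thick, thus too thin to jam under the door; leave it. Its place and the thick wedge's are swapped at random. Point at mid-length, 3.5 mm up; thin end +x.
- jar_mid (a point): Amber glass jar, 42 dia x 62 mm high, standing; bystander. Point at its centre.
- chisel_mid (a point): Short steel chisel, 125 x 14 x 14 mm, lying; bystander. Point at the middle of its height.
- loose_block_mid (a point): Empty punch holder, wooden block 120 (x) x 50 (y) x 30 mm with small holes; bystander. Point at its centre.
- hammer_grip (a point): Hammer, 260 mm long, lying; bystander. Point on its handle.
Mind the look-alikes: they are no part of the job. What is shaped like the part that bears wedge_mid but yellow is not meant.

How it is judged:
By the outcome, as a careful person would: the job done as asked, in the order asked, and still so for the second after the job is handed in, with the robot touching nothing.
It also fails if it takes over 72 s, if anything falls off the work surface, if the arm or the gripper's body presses on something with over 40 N, if the wrist force passes 120 N, or if a joint passes its speed limit or range.

### The arm

A 6-joint arm with a two-finger parallel gripper is mounted at the origin on the work surface. World frame = base frame: x ahead of the robot, y to its left, z up, the work surface at z = 0. Lengths are in mm, angles in rad, forces in N, time in s.
With the tool pointing down it reaches from about 300 to 825 mm from the base axis. Payload 5.4 kg.
Tool frame: the origin (TCP) lies at the very end of the fingers, on their centre line; the grasp point (between the pads) lies r.grip_point_offset behind it (r.grip_point_offset is the distance from the TCP to the grasp point, in mm); z points along the fingers, y is the direction in which the jaws open and shut (so a half turn about z gives the same grasp; the last joint's range is limited). The gripper opens to 92 mm and grips with 3 to 60 N. Pads are 20 mm wide; open, the fingers measure 128 mm over their backs; the gripper's body (75 mm by 189 mm) begins 69 mm behind the grasp point.
Start: joints at [1.123, 0.158, 1.597, -0, 1.386, -0.21], TCP at [135.461, 558.799, 214.601] pointing down, gripper open.
Joint ranges: [-2.91, 2.91], [-0.94, 2.29], [0.18, 2.7], [-1.29, 4.43], [0.17, 2.64], [-3, 3]. Speed limits (rad/s): [2.57, 2.57, 3.14, 3.14, 3.14, 3.14].

### API

Orientations are given as a unit quaternion [x, y, z, w].
In Python, from plant import r gives the robot as it stands. The module is installed in compiled form; this text tells all that it offers.
- The arm moves only by the shell command python3 -m jog 'ROWS' [OPENING] [FORCE]. ROWS is JSON, a list of rows, each a list of 6 numbers: the shift along the tool's x, y, z in m, then the turn, a rotation vector about the tool's x, y, z in degrees. A call has 1 to 10 rows; each row shifts and turns the commanded pose from where the row before left it, along the tool's axes as they then stand; what a row does not reach is not made up. A row lasts 1/12 s, in which the tool goes at most 41.7 mm and 7.16 degrees, less where a joint would pass 70% of its speed; a pose out of reach is approached as far as the arm can. A call with a gripper value outside its range is refused whole. OPENING is the finger opening in m, from 0 to 0.0919, set as the call begins (- or left out, the last holds). The fingers move at their own pace and stop on an object; FORCE is the grip in N (left out, the last holds). Time passes only in rows, so rows that do not move let the fingers close. It gives the time, the measured TCP pose, the force and the opening at its end, in the units of the state.
- r.get_obs(): the state, without advancing time (a new reading comes with each control period).
- r.capture(name): name is "scene" or "top" or "wrist"; returns the picture (400x640x3 uint8, red, green, blue); there is no depth.
- r.camera_params(name): a dict with "fx", "fy", "cx", "cy" (pixels), "R" (3x3) and "t" (3): a world point X has camera coordinates R X + t; the wrist camera has in their place "tool_from_camera" (4x4, takes a point from camera to tool coordinates, whose origin is the TCP and whose axes are the flange's). Camera axes: x right, y down, z forward; pixel columns grow to the right and rows downward; lengths in mm; the calibration is good to about 2 mm. A picture is of the moment at which its call begins: read the wrist's pose just before it. camera_params takes no time and is no camera call.
- r.finish_job(): hands the job in, once; it reports no verdict.
The state is a dict: "t": time; "joints": joint angles; "qd": joint speeds; "joint_efforts": joint torques, N m; "eef_pos": TCP position; "tcp_rot": TCP orientation; "wrist_force": force on the tool from outside, world axes, zero at the start; "wrist_torque": the same for the moment, N m; "width": finger opening in mm.
Only numpy, scipy, OpenCV 4.12 (cv2) and the standard library are available. Lean on these libraries where they do the work, as an engineer would, in place of code of your own. Each camera call takes 0.05 s, during which the arm holds its last target.

## Working session

There is one attempt and no reset: what is moved stays moved. The work goes in short steps, Python scripts to look and compute and a shell command to move; the robot and the scene stay as the last step left them, time stands still between calls to the robot, and variables do not carry over. Pictures are saved under pics/ and viewed, and the job is handed in when it is done.

```bash
ls; mkdir -p pics; python3 - <<'E'
from plant import r
import cv2,numpy as np
print(r.get_obs()); print(r.grip_point_offset)
for n in("scene","top","wrist"):
    im=r.capture(n); cv2.imwrite(f"pics/{n}0.png",im[:,:,::-1])
    print(n,r.camera_params(n))
E
```

```text
pics
{'t': 0.0, 'joints': array([ 1.12291200e+00,  1.59040407e-01,  1.59818066e+00,  5.20067935e-06,
        1.38618939e+00, -2.10090638e-01]), 'qd': array([ 0.00098393, -0.00261191, -0.00023788, -0.0013013 ,  0.0017    ,
        0.00011997]), 'joint_efforts': array([ 9.06449895e-05, -3.85545731e+01, -3.22123003e+01,  7.03538116e-02,
        3.73244158e-02, -8.95145172e-05]), 'eef_pos': array([135.1934673 , 558.26127369, 213.6495954 ]), 'tcp_rot': array([ 1.18617337e-01,  9.92939626e-01, -8.59332249e-04, -2.96071380e-04]), 'wrist_force': array([ 0.6178198 , -0.03134621, -0.00937758]), 'wrist_torque': array([ 0.00465503, -0.04120843,  0.00052054]), 'width': 92.09758149113541}
18.700000000000003
scene {'fx': 419.4311658937663, 'fy': 419.4311658937663, 'cx': 316.0362188781061, 'cy': 197.08330177144563, 'R': array([[-0.96199308,  0.27303165, -0.00479994],
       [ 0.2401609 ,  0.83754965, -0.49074772],
       [-0.12996947, -0.47324867, -0.87128849]]), 't': array([ 516.33145263,  -88.13331862, 1246.21163992])}
top {'fx': 425.37971949344006, 'fy': 425.37971949344006, 'cx': 318.6708969061835, 'cy': 200.240600778337, 'R': array([[-0.00424858, -0.99987645,  0.01513388],
       [-0.99861035,  0.00344724, -0.05258788],
       [ 0.05252921, -0.01533628, -0.99850162]]), 't': array([  26.44129474,  526.13306596, 1216.00484115])}
wrist {'fx': 311.9752536079844, 'fy': 311.9752536079844, 'cx': 316.0685647625839, 'cy': 197.88543930781293, 'tool_from_camera': array([[ 4.26207632e-04, -9.69273134e-01, -2.45986605e-01,
         6.99904921e+01],
       [ 9.99999801e-01,  2.98880844e-04,  5.54950442e-04,
         8.51847060e-02],
       [-4.64377871e-04, -2.45986792e-01,  9.69273069e-01,
        -1.71244394e+02],
       [ 0.00000000e+00,  0.00000000e+00,  0.00000000e+00,
         1.00000000e+00]])}
```

View pics/scene0.png

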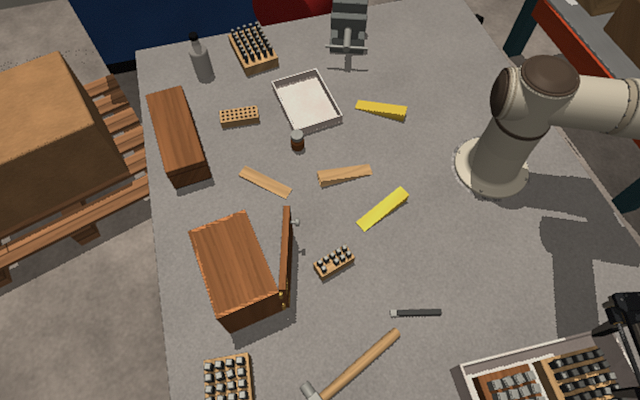

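View pics/top0.png

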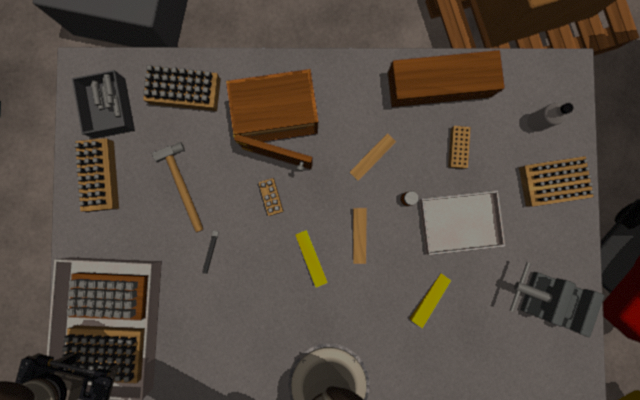

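View pics/wrist0.png

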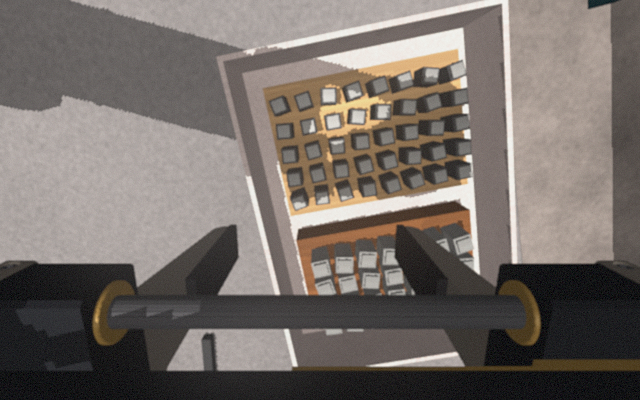

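```bash
cat > h.py <<'E'
from plant import r
import cv2,numpy as np
from scipy.spatial.transform import Rotation as Ro
def cam(n,obs=None):
    p=r.camera_params(n)
    K=np.array([[p['fx'],0,p['cx']],[0,p['fy'],p['cy']],[0,0,1]])
    if n=='wrist':
        o=obs or r.get_obs(); T=np.eye(4); T[:3,:3]=Ro.from_quat(o['tcp_rot']).as_matrix(); T[:3,3]=o['eef_pos']
        W=T@p['tool_from_camera']; R=W[:3,:3].T; t=-R@W[:3,3]
    else: R,t=np.array(p['R']),np.array(p['t'])
    return K,R,t
def ray(c,uv,z):
    K,R,t=c; d=R.T@np.linalg.inv(K)@np.array([uv[0],uv[1],1.]); o=-R.T@t
    return o+d*(z-o[2])/d[2]
def proj(c,X):
    K,R,t=c; q=K@(R@np.array(X,float)+t); return q[:2]/q[2]
def shot(n,name):
    o=r.get_obs(); c=cam(n,o) ; im=r.capture(n)[:,:,::-1].copy(); cv2.imwrite(f'pics/{name}.png',im); return im,c
def crop(im,x,y,w,h,s,name): cv2.imwrite(f'pics/{name}.png',cv2.resize(im[y:y+h,x:x+w],None,fx=s,fy=s,interpolation=cv2.INTER_CUBIC))
def tool(o=None):
    o=o or r.get_obs(); return Ro.from_quat(o['tcp_rot']).as_matrix(),np.array(o['eef_pos'])
def go(target,yaw=None,o=None):
    # shift in tool axes (m) for a straight move; yaw = wanted world angle of tool y axis (jaw)
    M,p=tool(o); d=M.T@(np.array(target)-p); print('tool shift m',np.round(d/1000,4), 'dist',np.linalg.norm(d).round(1))
    if yaw is not None:
        y=M[:,1]; cur=np.degrees(np.arctan2(y[1],y[0])); 
        for k in(0,180,-180): print('jaw cur',cur.round(1),'turn about tool z',(-(yaw+k-cur)+540)%360-180)
E
python3 - <<'E'
from h import *
t=cv2.imread('pics/top0.png'); s=cv2.imread('pics/scene0.png')
crop(t,215,60,200,150,4,'tc'); crop(s,180,140,240,180,3,'sc')
E
```

```text
(no output)
```

View pics/tc.png

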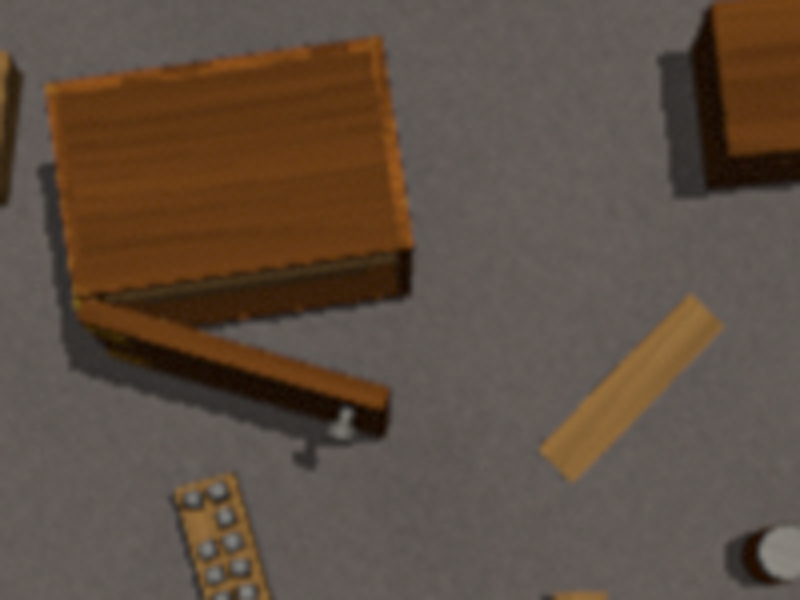

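View pics/sc.png

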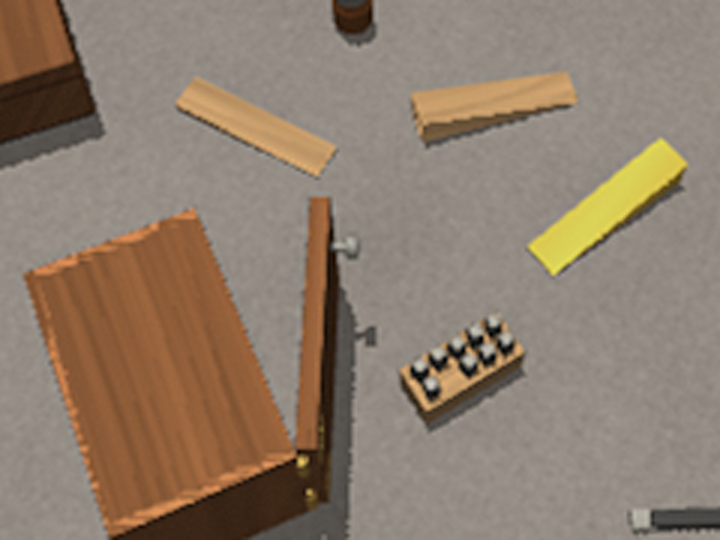

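```bash
python3 - <<'E'
from h import *
c=cam('top'); s=cam('scene')
f=lambda u,v,z:ray(c,(215+(u-1.5)/4,60+(v-1.5)/4),z).round(0)[:2]
g=lambda u,v,z:ray(s,(180+(u-1)/3,140+(v-1)/3),z).round(0)[:2]
for u,v in[(48,87),(380,40),(410,250),(78,297)]: print('case',f(u,v,165))
for u,v in[(26,272),(192,210),(295,455),(110,533)]: print('case s',g(u,v,165))
for u,v in[(80,305),(388,387),(388,405)]: print('door',f(u,v,165))
for u,v in[(310,198),(329,199),(299,448),(318,448)]: print('door s',g(u,v,165))
for im,cc,nm in((cv2.imread('pics/top0.png'),c,'top'),(cv2.imread('pics/scene0.png'),s,'scene')):
    hsv=cv2.cvtColor(im,cv2.COLOR_BGR2HSV)
    m=cv2.inRange(hsv,(8,60,90),(25,255,255))
    n,l,st,ce=cv2.connectedComponentsWithStats(m)
    for i in range(1,n):
        if 100<st[i,4]<1500:
            cn=cv2.findContours((l==i).astype(np.uint8),cv2.RETR_EXTERNAL,cv2.CHAIN_APPROX_NONE)[0][0]
            b=cv2.boxPoints(cv2.minAreaRect(cn))
            print(nm,ce[i].round(),st[i,4],[list(map(int,ray(cc,p,15)[:2])) for p in b])
    w=cv2.inRange(hsv,(0,0,130),(180,40,255))
    n,l,st,ce=cv2.connectedComponentsWithStats(w)
    for i in range(1,n):
        if st[i,4]>800: print(nm,'white',ce[i].round(),st[i],ray(cc,ce[i],5).round())
E
```

```text
case [824. 261.]
case [855.  49.]
case [718.  30.]
case [688. 241.]
case s [856.  48.]
case s [723.  30.]
case s [690. 245.]
case s [826. 263.]
door [683. 240.]
door [630.  44.]
door [619.  44.]
door s [631.  45.]
door s [616.  51.]
door s [686. 241.]
door s [673. 244.]
top [450.  23.] 505 [[1120, -331], [1130, -359], [977, -406], [967, -378]]
top [460.  24.] 277 [[1120, -367], [1126, -383], [977, -430], [972, -414]]
top [539.   2.] 111 [[1122, -605], [1122, -684], [1104, -683], [1103, -605]]
top [626.  15.] 336 [[1121, -867], [1133, -898], [1035, -928], [1024, -897]]
top [613.  16.] 162 [[1104, -836], [1112, -861], [1035, -883], [1027, -858]]
top [598.  25.] 212 [[1066, -781], [1080, -813], [1019, -837], [1005, -805]]
top [584.  32.] 130 [[1057, -752], [1061, -771], [977, -785], [974, -765]]
top [569.  38.] 269 [[1039, -693], [1051, -730], [976, -751], [964, -715]]
top [554.  38.] 115 [[1029, -661], [1032, -683], [976, -689], [973, -667]]
top [536.  42.] 148 [[1009, -601], [1023, -636], [976, -653], [962, -618]]
top [192.  96.] 361 [[819, 534], [922, 526], [902, 319], [799, 328]]
to
[... 1544 characters left out ...]
.] 769 [[501, -123], [339, -105], [351, -48], [510, -66]]
scene [398. 203.] 102 [[380, 79], [282, -4], [263, 22], [361, 104]]
scene [332. 263.] 323 [[588, 147], [487, 118], [477, 164], [578, 192]]
scene [360. 364.] 1145 [[660, 448], [442, 355], [432, 379], [649, 469]]
scene [572. 373.] 1098 [[147, 520], [-16, 521], [8, 609], [165, 606]]
scene [230. 376.] 828 [[898, 297], [792, 317], [803, 418], [903, 398]]
scene [500. 377.] 523 [[301, 512], [177, 516], [189, 567], [309, 563]]
scene white [355. 210.] [   136      0    451    400 106138] [432.  28.   5.]
scene white [554. 157.] [ 525  126   66   53 1768] [-200.   22.    5.]
scene white [613. 282.] [ 593  260   47   65 1507] [-135.  404.    5.]
```

```bash
python3 - <<'E'
from h import *
go([517,151,170],106.7)
E
```

```text
tool shift m [-0.467  -0.3059  0.0441] dist 560.0
jaw cur 76.4 turn about tool z -30.324818881948545
jaw cur 76.4 turn about tool z 149.67518111805146
jaw cur 76.4 turn about tool z 149.67518111805146
```

```bash
python3 -m jog '[[-0.033,-0.0218,0,0,0,0],[-0.033,-0.0218,0,0,0,0],[-0.033,-0.0218,0,0,0,0],[-0.033,-0.0218,0,0,0,0],[-0.033,-0.0218,0,0,0,0],[-0.033,-0.0218,0,0,0,0],[-0.033,-0.0218,0,0,0,0],[-0.033,-0.0218,0,0,0,0],[-0.033,-0.0218,0,0,0,0],[-0.033,-0.0218,0,0,0,0]]'
python3 -m jog '[[-0.033,-0.0218,0,0,0,0],[-0.033,-0.0218,0,0,0,0],[-0.033,-0.0218,0,0,0,0],[-0.033,-0.0218,0,0,0,0],[0,0,0,0,0,-6],[0,0,0,0,0,-6],[0,0,0,0,0,-6],[0,0,0,0,0,-6],[0,0,0,0,0,-6],[0,0,0,0,0,0]]'
python3 - <<'E'
from h import *
im,c=shot('wrist','w1'); go([517,151,170],106.7)
E
```

```text
t: 0.98
eef_pos: [405.6, 267.5, 214.5]
tcp_rot: [0.119, 0.993, 0.0, -0.0]
wrist_force: [0.5, 0.8, -0.2]
width: 91.9
t: 1.82
eef_pos: [512.4, 153.2, 214.2]
tcp_rot: [-0.144, 0.99, 0.0, -0.0]
wrist_force: [0.5, -0.5, 0.1]
width: 92.2
tool shift m [-0.0038 -0.0035  0.0443] dist 44.6
jaw cur 106.3 turn about tool z -0.44908000714440277
jaw cur 106.3 turn about tool z 179.5509199928556
jaw cur 106.3 turn about tool z 179.5509199928556
```

View pics/w1.png

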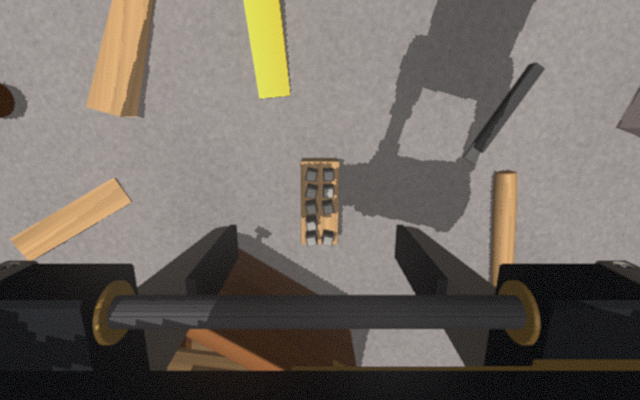

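```bash
python3 - <<'E'
from h import *
c=cam('wrist')
P=np.array([ray(c,p,36) for p in[(302,161),(339,161),(339,244),(303,244)]]); print(P.round(0),P.mean(0)); a=P[2]-P[1];print(np.degrees(np.arctan2(a[1],a[0])),np.linalg.norm(a),np.linalg.norm(P[1]-P[0]))
K=[ray(c,(266,242),0)]
m=P.mean(0);
u=np.array([np.cos(np.radians(16.5)),np.sin(np.radians(16.5))])
print(m[:2]-20*u)
g=m[:2]-20*u
go([g[0],g[1],4])
E
```

```text
[[494. 132.  36.]
 [482. 172.  36.]
 [577. 202.  36.]
 [590. 160.  36.]] [535.68215009 166.6768858   36.        ]
17.310163122316947 99.8650469511747 41.527530269539184
[516.5057554 160.9965789]
tool shift m [-0.0062  0.0062  0.2103] dist 210.5
```

```bash
python3 -m jog '[[-0.004,0.005,0.03,0,0,-0.5],[0,0,0.035,0,0,0],[0,0,0.035,0,0,0],[0,0,0.035,0,0,0],[0,0,0.03,0,0,0],[0,0,0.025,0,0,0],[0,0,0.015,0,0,0],[0,0,0.004,0,0,0],[0,0,0,0,0,0]]' 0.0919 60
python3 -m jog '[[0,0,0,0,0,0],[0,0,0,0,0,0],[0,0,0,0,0,0],[0,0,0,0,0,0],[0,0,0,0,0,0],[0,0,0,0,0,0]]' 0.03 60
```

```text
t: 2.62
eef_pos: [513.8, 159.2, 4.4]
tcp_rot: [-0.146, 0.989, 0.0, -0.001]
wrist_force: [0.3, 0.9, -0.7]
width: 91.6
t: 3.12
eef_pos: [515.3, 159.3, 6.0]
tcp_rot: [-0.147, 0.989, -0.0, 0.0]
wrist_force: [0.2, -0.4, 0.4]
width: 53.9
```

```bash
python3 -m jog '[[0,0,0,0,0,0],[0,0,0,0,0,0],[0,0,0,0,0,0],[0,0,0,0,0,0]]' 0.03 60
python3 -m jog '[[0,0,-0.01,0,0,0],[0,0,-0.02,0,0,0],[0,0,-0.03,0,0,0],[0,0,-0.035,0,0,0],[0,0,-0.035,0,0,0],[0,0,0,0,0,0]]' 0.03 60
python3 - <<'E'
from h import *
im,c=shot('scene','s1'); shot('wrist','w2');go([462,-385,130]); print(r.get_obs()['joints'])
crop(im,180,140,240,180,3,'s1c')
E
```

```text
t: 3.45
eef_pos: [515.2, 159.0, 5.8]
tcp_rot: [-0.147, 0.989, -0.0, 0.0]
wrist_force: [-0.2, -1.5, 1.9]
width: 43.8
t: 3.95
eef_pos: [519.2, 160.0, 143.1]
tcp_rot: [-0.147, 0.989, -0.0, 0.006]
wrist_force: [2.5, 0.3, -3.3]
width: 43.6
tool shift m [ 0.209  -0.5056  0.0059] dist 547.2
[ 7.59005747e-02  1.39209346e-01  1.77915537e+00  3.66372810e-04
  1.22185882e+00 -1.78963563e+00]
```

View pics/s1c.png

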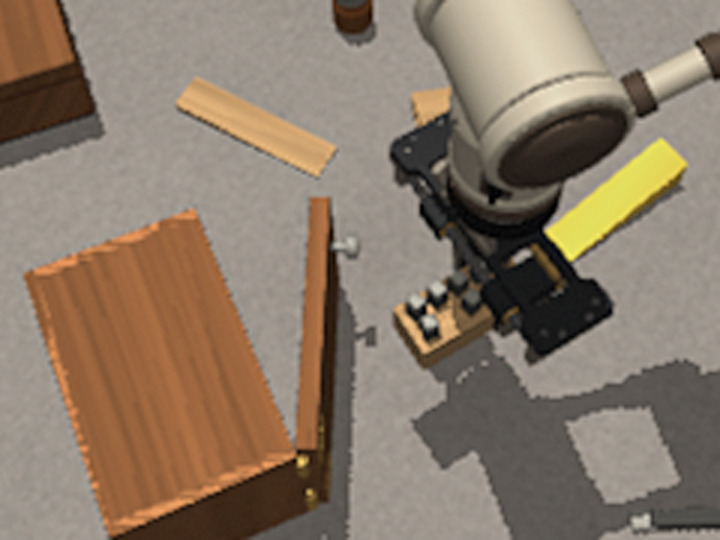

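View pics/w2.png

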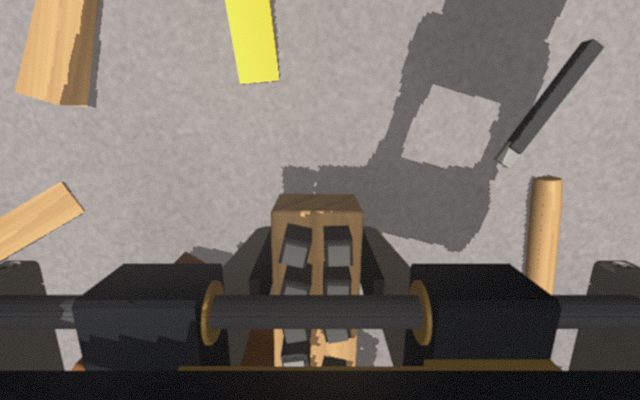

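```bash
python3 - <<'E'
from h import *
t=cv2.imread('pics/top0.png'); crop(t,395,175,125,95,6,'tt')
E
```

```text
(no output)
```

View pics/tt.png

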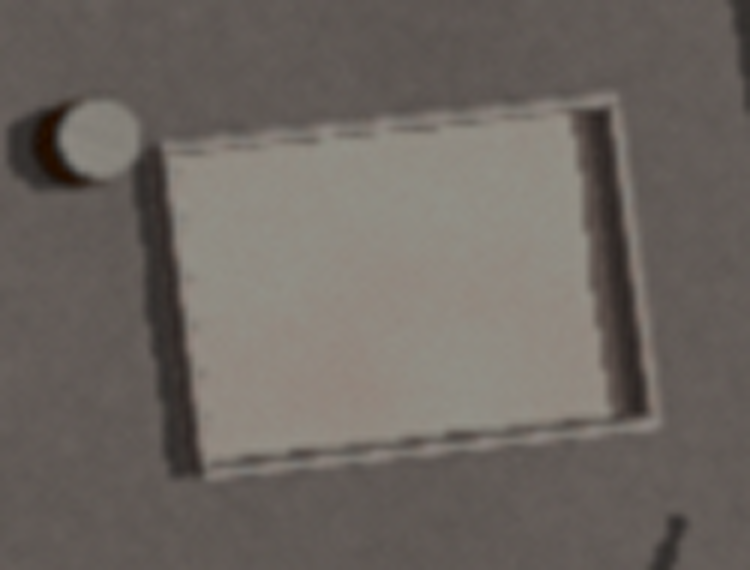

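```bash
python3 - <<'E'
from h import *
c=cam('top')
P=np.array([ray(c,(395+(u-2.5)/6,175+(v-2.5)/6),35) for u,v in[(160,145),(617,95),(660,425),(205,478)]])
print(P.round(0),P.mean(0)); a=P[0]-P[1]; print(np.degrees(np.arctan2(a[1],a[0]))-90,np.linalg.norm(a),np.linalg.norm(P[1]-P[2]))
m=P.mean(0);th=np.radians(7)
g=m[:2]-20*np.array([np.cos(th),np.sin(th)]); print(g); go([g[0],g[1],143])
E
```

```text
[[ 528. -268.   35.]
 [ 551. -487.   35.]
 [ 395. -503.   35.]
 [ 371. -286.   35.]] [ 461.33461073 -386.16506133   35.        ]
6.026297087055013 220.44723032140044 157.69425021063924
[ 441.4836877 -388.6024482]
tool shift m [ 0.2296 -0.5031 -0.0071] dist 553.1
```

```bash
python3 -m jog '[[0.008,-0.0176,0,0,0,0],[0.0164,-0.036,0,0,0,0],[0.0164,-0.036,0,0,0,0],[0.0164,-0.036,0,0,0,0],[0.0164,-0.036,0,0,0,0],[0.0164,-0.036,0,0,0,0],[0.0164,-0.036,0,0,0,0],[0.0164,-0.036,0,0,0,0],[0.0164,-0.036,0,0,0,0],[0.0164,-0.036,0,0,0,0]]'
python3 -m jog '[[0.0164,-0.036,0,0,0,0],[0.0164,-0.036,0,0,0,0],[0.0164,-0.036,0,0,0,0],[0.0164,-0.036,0,0,0,0],[0.0084,-0.0176,0,0,0,0],[0,0,0,0,0,5.5],[0,0,0,0,0,5.5],[0,0,0,0,0,0]]'
python3 - <<'E'
from h import *
shot('wrist','w3'); im,c=shot('scene','s2'); go([441,-388,12],96); print(r.get_obs()['joints'],r.get_obs()['width'])
crop(im,200,40,200,150,4,'s2c')
E
```

```text
t: 4.88
eef_pos: [462.5, -212.9, 132.2]
tcp_rot: [-0.147, 0.989, 0.002, -0.002]
wrist_force: [1.9, -0.4, -5.9]
width: 43.7
t: 5.55
eef_pos: [439.5, -387.3, 131.6]
tcp_rot: [-0.05, 0.999, 0.003, -0.002]
wrist_force: [-0.2, -0.0, -5.5]
width: 43.8
tool shift m [-0.001  -0.0014  0.1207] dist 120.8
jaw cur 96.0 turn about tool z 0.03337188870978025
jaw cur 96.0 turn about tool z -179.96662811129028
jaw cur 96.0 turn about tool z -179.96662811129022
[-9.27453729e-01  2.64729965e-01  1.64045459e+00  7.43652085e-05
  1.24169942e+00 -2.60358255e+00] 43.71964250916681
```

View pics/w3.png

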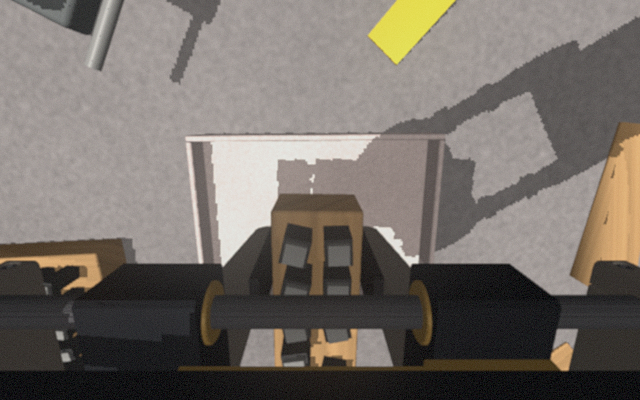

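View pics/s2c.png

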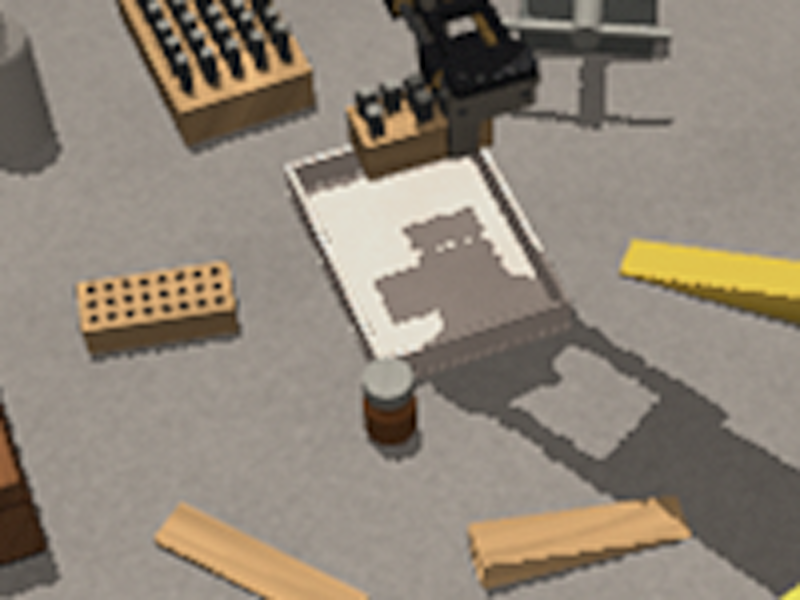

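```bash
python3 -m jog '[[0,0,0.02,0,0,0],[0,0,0.03,0,0,0],[0,0,0.03,0,0,0],[0,0,0.02,0,0,0],[0,0,0.013,0,0,0],[0,0,0.002,0,0,0],[0,0,0,0,0,0]]'
python3 -m jog '[[0,0,0.002,0,0,0],[0,0,0.002,0,0,0],[0,0,0,0,0,0],[0,0,0,0,0,0]]'
```

```text
t: 6.23
eef_pos: [441.0, -388.1, 19.8]
tcp_rot: [-0.052, 0.999, 0.001, -0.001]
wrist_force: [-0.3, -0.1, -5.4]
width: 43.3
t: 6.57
eef_pos: [441.8, -389.4, 17.5]
tcp_rot: [-0.051, 0.999, -0.001, 0.0]
wrist_force: [-0.6, -0.8, -6.0]
width: 43.4
```

```bash
python3 -m jog '[[0,0,0.002,0,0,0],[0,0,0.002,0,0,0],[0,0,0.001,0,0,0],[0,0,0,0,0,0],[0,0,0,0,0,0]]'
python3 -m jog '[[0,0,0.001,0,0,0],[0,0,0,0,0,0],[0,0,0,0,0,0]]'
```

```text
t: 6.98
eef_pos: [441.3, -388.8, 11.4]
tcp_rot: [-0.051, 0.999, 0.0, -0.0]
wrist_force: [0.5, 0.4, -5.0]
width: 43.4
t: 7.23
eef_pos: [441.5, -389.1, 10.8]
tcp_rot: [-0.051, 0.999, -0.0, 0.0]
wrist_force: [-0.4, 0.4, -2.9]
width: 43.6
```

```bash
python3 -m jog '[[0,0,0.001,0,0,0],[0,0,0,0,0,0],[0,0,0,0,0,0]]'
python3 -m jog '[[0,0,0,0,0,0],[0,0,0,0,0,0],[0,0,0,0,0,0],[0,0,0,0,0,0]]' 0.068
python3 -m jog '[[0,0,-0.01,0,0,0],[0,0,-0.03,0,0,0],[0,0,-0.04,0,0,0],[0,0,-0.04,0,0,0],[0,0,0,0,0,0]]'
python3 - <<'E'
from h import *
shot('wrist','w4'); im,c=shot('scene','s3');
crop(im,200,40,200,150,4,'s3c')
E
```

```text
t: 7.48
eef_pos: [441.5, -389.1, 10.8]
tcp_rot: [-0.051, 0.999, -0.0, -0.0]
wrist_force: [-2.2, 2.9, 5.5]
width: 43.2
t: 7.82
eef_pos: [441.7, -389.3, 9.9]
tcp_rot: [-0.051, 0.999, -0.0, 0.0]
wrist_force: [0.3, 0.3, -0.4]
width: 67.1
t: 8.23
eef_pos: [445.1, -393.6, 139.9]
tcp_rot: [-0.051, 0.999, -0.007, 0.005]
wrist_force: [1.1, -1.0, 1.9]
width: 68.0
```

View pics/w4.png

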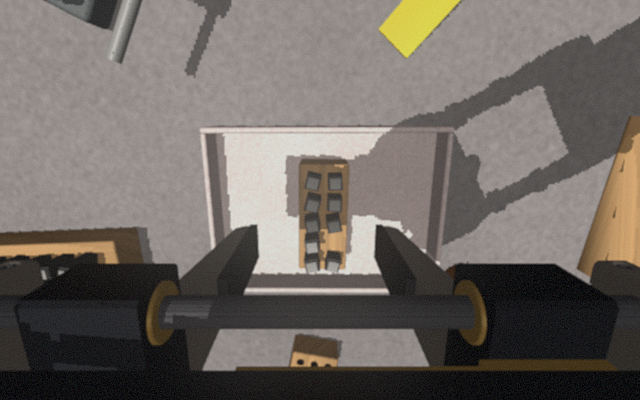

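View pics/s3c.png

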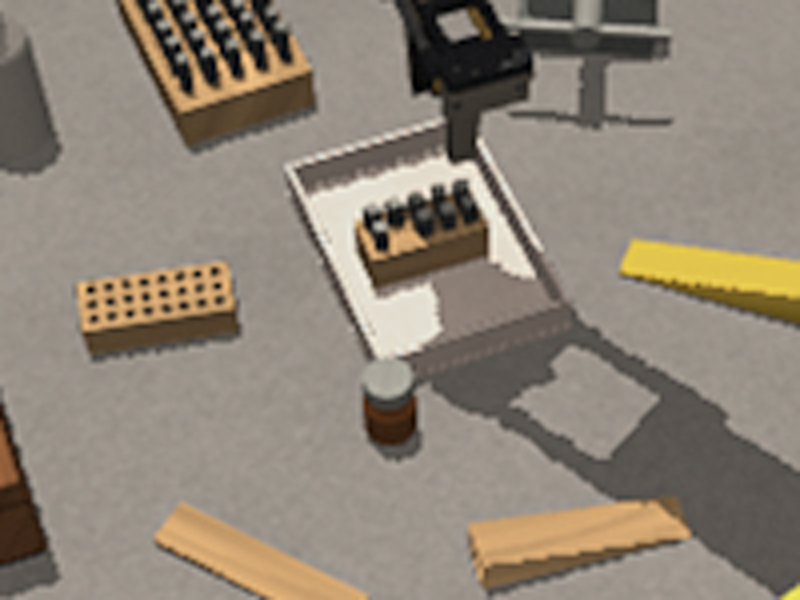

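```bash
python3 - <<'E'
from h import *
go([672,56,205]); print(r.get_obs()['eef_pos'])
E
```

```text
tool shift m [-0.2742  0.4202 -0.0736] dist 507.1
[ 442.5206207  -390.4288737   132.69151539]
```

```bash
python3 -m jog '[[-0.0105,0.0165,-0.015,0,0,0],[-0.021,0.033,-0.015,0,0,0],[-0.021,0.033,-0.015,0,0,0],[-0.021,0.033,-0.015,0,0,0],[-0.021,0.033,-0.014,0,0,0],[-0.021,0.033,0,0,0,0],[-0.021,0.033,0,0,0,0],[-0.021,0.033,0,0,0,0],[-0.021,0.033,0,0,0,0],[-0.021,0.033,0,0,0,0]]' 0 20
python3 -m jog '[[-0.021,0.033,0,0,0,0],[-0.021,0.033,0,0,0,0],[-0.021,0.033,0,0,0,0],[-0.0105,0.0066,0,0,0,0],[0,0,0,0,0,0],[0,0,0,0,0,0]]'
python3 - <<'E'
from h import *
shot('wrist','w5'); im,c=shot('top','t5'); im,c=shot('scene','s5'); go([672,56,110])
crop(im,180,140,240,180,3,'s5c')
o=r.get_obs();print(o['eef_pos'],o['width'],o['joints'])
E
```

```text
t: 9.17
eef_pos: [606.9, -55.0, 201.3]
tcp_rot: [-0.051, 0.999, 0.001, -0.002]
wrist_force: [0.5, -0.5, 0.6]
width: 3.5
t: 9.67
eef_pos: [668.8, 55.7, 201.2]
tcp_rot: [-0.052, 0.999, 0.0, -0.002]
wrist_force: [0.4, -0.8, -0.9]
width: 0.1
tool shift m [-0.0034  0.0016  0.0926] dist 92.7
[668.91151139  54.06466287 202.62159783] 0.5212622732542541 [-9.88199281e-02  4.13897100e-01  1.31021182e+00 -3.29298206e-04
  1.41909347e+00 -1.77050601e+00]
```

View pics/s5c.png

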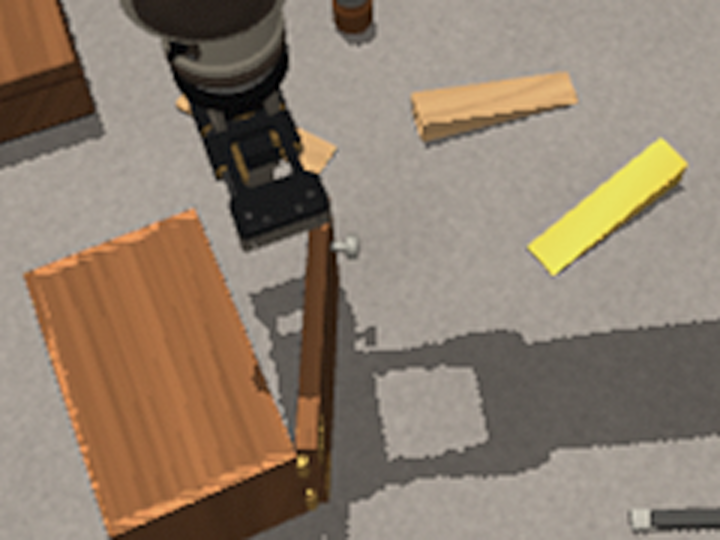

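View pics/w5.png

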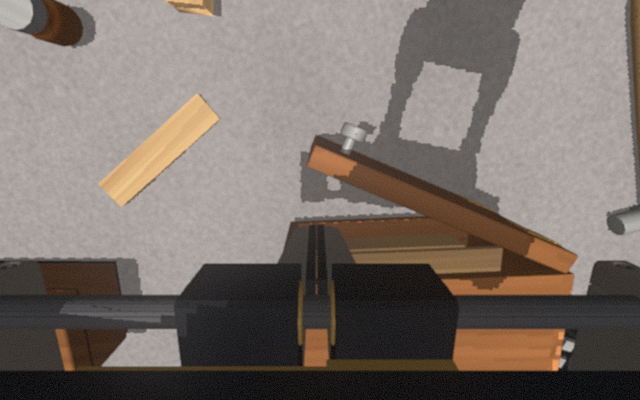

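```bash
python3 - <<'E'
from h import *
c=cam('wrist')
for p in[(316,137),(308,165),(576,258),(568,272)]: print(ray(c,p,165).round())
print('front edge',ray(c,(291,224),165).round(), ray(c,(292,260),165).round())
print(proj(c,[669,54,165]),proj(c,[669,54,110]))
E
```

```text
[611.  49. 165.]
[630.  45. 165.]
[678. 245. 165.]
[689. 243. 165.]
front edge [673.  37. 165.] [700.  40. 165.]
[315.16756165 221.29023499] [315.30661903 201.3472971 ]
```

```bash
python3 -m jog '[[-0.002,0.001,0.02,0,0,0],[0,0,0.03,0,0,0],[0,0,0.03,0,0,0],[0,0,0.012,0,0,0],[0,0,0,0,0,0]]'
python3 - <<'E'
from h import *
M,p=tool(); print(p, r.get_obs()['wrist_force'])
prev=p
for th in(-106,-115,-124,-133,-142,-151,-160,-167,-172,-175):
    a=np.radians(th); d=np.array([np.cos(a),np.sin(a),0]); n=np.array([-d[1],d[0],0])
    q=np.array([681,244,p[2]])+165*d+26*n; q[2]=p[2]
    print(th,q.round(),(M.T@(q-prev)/1000).round(4)); prev=q
E
```

```text
t: 10.23
eef_pos: [668.4, 55.7, 107.1]
tcp_rot: [-0.05, 0.999, 0.001, -0.004]
wrist_force: [-0.6, 0.2, -0.1]
width: 0.7
[668.36290507  55.72690663 107.09503604] [-0.61756896  0.20181283 -0.11198836]
-106 [661.  78. 107.] [0.0055 0.0232 0.0001]
-115 [635.  83. 107.] [0.025  0.0078 0.0002]
-124 [610.  93. 107.] [0.0235 0.0116 0.0002]
-133 [587. 106. 107.] [0.0214 0.0152 0.0002]
-142 [567. 122. 107.] [0.0187 0.0183 0.0002]
-151 [549. 141. 107.] [0.0157 0.021  0.0002]
-160 [535. 163. 107.] [0.0122 0.0232 0.0001]
-167 [526. 182. 107.] [0.0069 0.0192 0.0001]
-172 [521. 195. 107.] [0.0034 0.0142 0.    ]
-175 [519. 204. 107.] [0.0015 0.0086 0.    ]
```

```bash
python3 -m jog '[[0.003,0.012,0,0,0,0],[0.003,0.012,0,0,0,0],[0.0125,0.004,0,0,0,0],[0.0125,0.004,0,0,0,0],[0.012,0.006,0,0,0,0],[0.012,0.006,0,0,0,0],[0.0107,0.0076,0,0,0,0],[0.0107,0.0076,0,0,0,0],[0.0093,0.009,0,0,0,0],[0.0093,0.009,0,0,0,0]]'
python3 -m jog '[[0.008,0.0105,0,0,0,0],[0.008,0.0105,0,0,0,0],[0.006,0.0116,0,0,0,0],[0.006,0.0116,0,0,0,0],[0.0035,0.0096,0,0,0,0],[0.0035,0.0096,0,0,0,0],[0,0,0,0,0,0]]'
python3 - <<'E'
from h import *
print(r.get_obs()['wrist_force'])
im,c=shot('top','t6'); crop(im,215,60,200,150,4,'t6c')
E
```

```text
t: 11.07
eef_pos: [570.9, 124.9, 114.6]
tcp_rot: [-0.051, 0.999, -0.0, 0.003]
wrist_force: [3.1, -1.8, 1.5]
width: 0.4
t: 11.65
eef_pos: [526.3, 185.1, 110.9]
tcp_rot: [-0.052, 0.999, 0.0, -0.001]
wrist_force: [-0.7, 0.0, 0.4]
width: 0.4
[-0.71567601  0.00991751  0.4187119 ]
```

View pics/t6c.png

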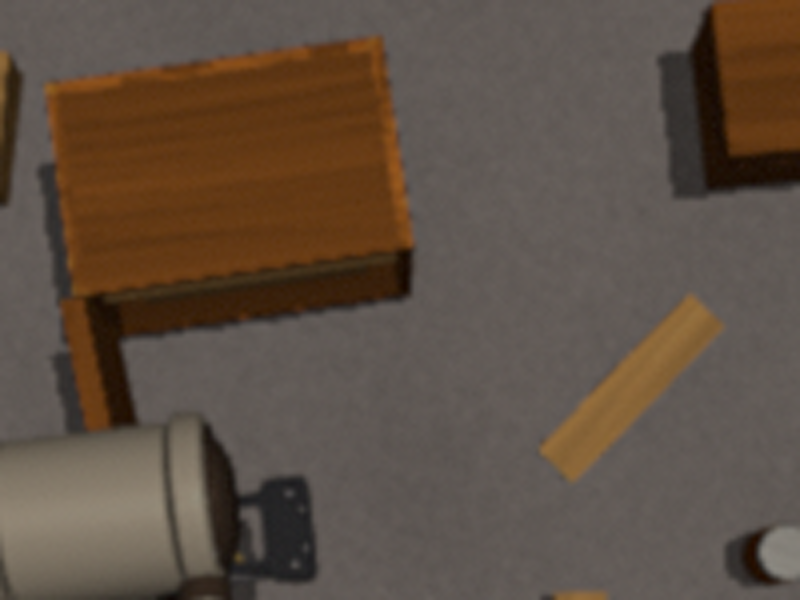

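```bash
python3 -m jog '[[0.0012,0.006,0,0,0,0],[0.001,0.006,0,0,0,0],[0,0.004,0,0,0,0],[0,0,0,0,0,0]]'
python3 -m jog '[[0,0.004,0,0,0,0],[0,0.003,0,0,0,0],[0,0,0,0,0,0]]'
```

```text
t: 12.03
eef_pos: [523.8, 199.5, 111.2]
tcp_rot: [-0.051, 0.999, 0.0, -0.0]
wrist_force: [0.6, 0.5, 0.1]
width: 0.6
t: 12.28
eef_pos: [523.2, 204.1, 111.2]
tcp_rot: [-0.051, 0.999, -0.002, -0.001]
wrist_force: [-0.9, -8.4, 1.8]
width: 0.6
```

```bash
python3 -m jog '[[0,0.003,0,0,0,0],[0,0.003,0,0,0,0],[0,0,0,0,0,0]]'
```

```text
t: 12.53
eef_pos: [523.1, 204.0, 111.3]
tcp_rot: [-0.052, 0.999, -0.008, -0.001]
wrist_force: [-2.7, -30.6, 5.3]
width: 0.4
```

```bash
python3 -m jog '[[0,-0.02,0,0,0,0],[0,-0.03,0,0,0,0],[0,-0.03,-0.03,0,0,0],[0,-0.03,-0.03,0,0,0],[0,-0.03,-0.03,0,0,0],[0,-0.03,0,0,0,0],[0,-0.03,0,0,0,0],[0,0,0,0,0,0]]'
python3 - <<'E'
from h import *
im,c=shot('top','t7'); crop(im,215,60,200,150,4,'t7c')
im,c=shot('scene','s7'); crop(im,180,140,240,180,3,'s7c')
E
```

```text
t: 13.2
eef_pos: [544.1, 10.1, 200.8]
tcp_rot: [-0.049, 0.999, -0.001, 0.001]
wrist_force: [-0.2, -0.9, -0.2]
width: 0.5
```

View pics/t7c.png

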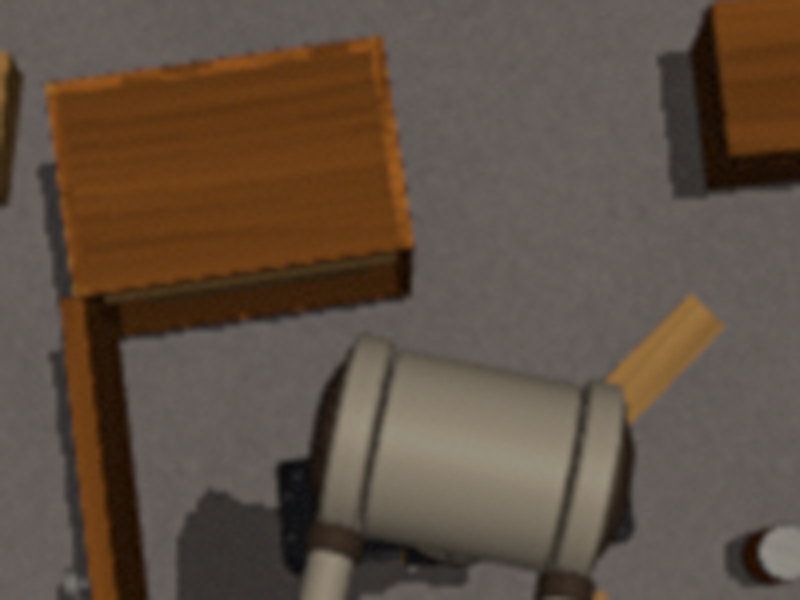

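View pics/s7c.png

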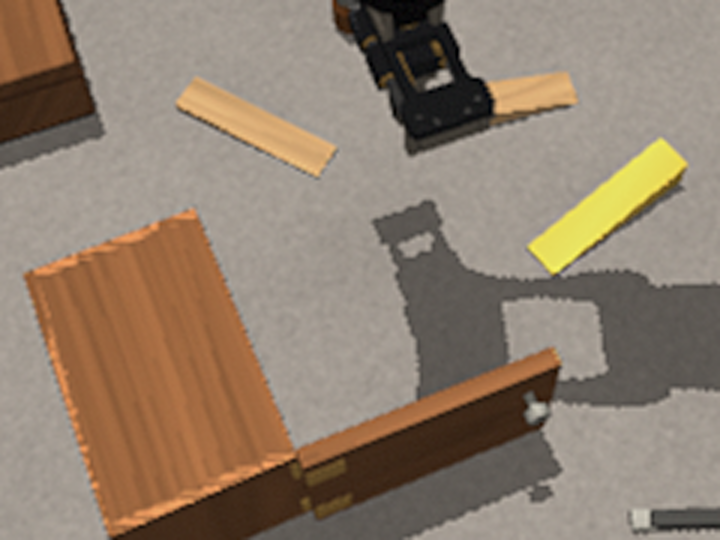

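```bash
python3 - <<'E'
from h import *
s=cam('scene')
g=lambda u,v,z:ray(s,(180+(u-1)/3,140+(v-1)/3),z).round(0)[:2]
for u,v in[(299,449),(318,464),(552,348),(560,358)]: print('door s',g(u,v,165))
c=cam('top')
f=lambda u,v,z:ray(c,(215+(u-1.5)/4,60+(v-1.5)/4),z).round(0)[:2]
for p in[(62,300),(86,300),(93,598),(118,598)]: print(f(*p,165))
go([486,-92,150],88)
E
```

```text
door s [686. 241.]
door s [676. 256.]
door s [487. 218.]
door s [484. 227.]
[686. 252.]
[686. 236.]
[497. 231.]
[496. 215.]
tool shift m [ 0.0674 -0.0999  0.0496] dist 130.3
jaw cur 95.7 turn about tool z 7.749077689040746
jaw cur 95.7 turn about tool z -172.2509223109593
jaw cur 95.7 turn about tool z -172.25092231095937
```

```bash
python3 -m jog '[[0.022,-0.033,0,0,0,0],[0.022,-0.033,0,0,0,0],[0.022,-0.033,0,0,0,0],[0,0,0,0,0,5.5],[0,0,0,0,0,0],[0,0,0,0,0,0]]' 0.07
python3 - <<'E'
from h import *
im,c=shot('wrist','w8'); print(r.get_obs()['eef_pos'])
E
```

```text
t: 13.8
eef_pos: [487.7, -89.6, 199.6]
tcp_rot: [-0.005, 1.0, 0.0, 0.0]
wrist_force: [-0.0, 0.1, -0.4]
width: 38.0
[487.84632266 -89.33547483 199.59975064]
```

View pics/w8.png

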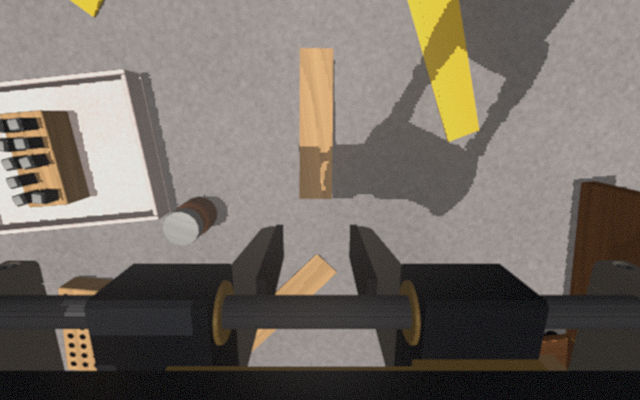

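```bash
python3 - <<'E'
from h import *
c=cam('wrist')
a,b=ray(c,(299.5,198),34),ray(c,(333,198),34); e,f=ray(c,(300.5,48),4),ray(c,(334,48),4)
print(a,b,e,f); print(np.linalg.norm(a-b),np.linalg.norm(e-f))
B=(a+b)/2;T=(e+f)/2;v=(T-B)[:2];print(B,T,np.linalg.norm(v),np.degrees(np.arctan2(v[1],v[0])))
# alternative: butt at low end
print('swap',ray(c,(316,198),4),ray(c,(316,48),34))
E
```

```text
[ 503.7567662  -106.94980352   34.        ] [503.3655202 -69.629967   34.       ] [ 344.03323189 -107.01382516    4.        ] [343.63159751 -70.79274472   4.        ]
37.32188728893002 36.22330712076503
[503.5611432  -88.28988526  34.        ] [343.8324147  -88.90328494   4.        ] 159.72990630366792 -179.7799704519593
swap [511.19270747 -88.45424654   4.        ] [349.90405336 -90.22416684  34.        ]
```

```bash
python3 -m jog '[[0,0,0.03,0,0,0],[0,0,0.035,0,0,0],[0,0,0.035,0,0,0],[0,0,0.035,0,0,0],[0,0,0.03,0,0,0],[0,0,0.02,0,0,0],[0,0,0.01,0,0,0],[0,0,0,0,0,0]]' 0.07 60
python3 -m jog '[[0,0,0,0,0,0],[0,0,0,0,0,0],[0,0,0,0,0,0],[0,0,0,0,0,0],[0,0,0,0,0,0],[0,0,0,0,0,0]]' 0.02 60
```

```text
t: 14.52
eef_pos: [486.2, -88.8, 2.5]
tcp_rot: [-0.005, 1.0, 0.001, -0.002]
wrist_force: [-0.3, 0.1, -0.5]
width: 69.8
t: 15.02
eef_pos: [488.2, -91.0, 5.6]
tcp_rot: [-0.003, 1.0, -0.0, 0.001]
wrist_force: [-0.6, 0.6, 3.8]
width: 35.5
```

```bash
python3 -m jog '[[0,0,-0.02,0,0,0],[0,0,-0.03,0,0,0],[0,0,-0.03,0,0,0],[0,0,0,0,0,0]]'
python3 - <<'E'
from h import *
go([556,56,85],6.3)
o=r.get_obs(); print(o['eef_pos'],o['width'])
E
```

```text
t: 15.35
eef_pos: [491.5, -92.6, 90.7]
tcp_rot: [-0.003, 1.0, -0.002, 0.005]
wrist_force: [1.2, -1.4, -0.1]
width: 35.3
tool shift m [-0.0654  0.1482  0.0057] dist 162.1
jaw cur 90.4 turn about tool z 84.07803832237721
jaw cur 90.4 turn about tool z -95.92196167762285
jaw cur 90.4 turn about tool z -95.9219616776229
[491.53679884 -92.63118587  90.69099972] 35.320424581196555
```

```bash
python3 -m jog '[[-0.013,0.03,0,0,0,0],[-0.013,0.03,0,0,0,0],[-0.013,0.03,0,0,0,0],[-0.013,0.03,0,0,0,0],[-0.013,0.028,0,0,0,0],[0,0,0,0,0,7],[0,0,0,0,0,7],[0,0,0,0,0,7],[0,0,0,0,0,7],[0,0,0,0,0,7]]'
python3 -m jog '[[0,0,0,0,0,7],[0,0,0,0,0,7],[0,0,0,0,0,7],[0,0,0,0,0,7],[0,0,0,0,0,7],[0,0,0,0,0,7],[0,0,0,0,0,7],[0,0,0,0,0,0],[0,0,0,0,0,0]]'
python3 - <<'E'
from h import *
go([556,56,35],6.3)
o=r.get_obs(); print(o['eef_pos'],o['width'],o['joints'])
shot('wrist','w9'); im,c=shot('scene','s9'); crop(im,180,140,240,180,3,'s9c')
E
```

```text
t: 16.18
eef_pos: [550.9, 57.7, 83.7]
tcp_rot: [0.3, 0.954, -0.0, -0.001]
wrist_force: [-0.0, 0.1, -1.2]
width: 35.4
t: 16.93
eef_pos: [551.1, 57.6, 84.0]
tcp_rot: [0.665, 0.746, -0.0, -0.0]
wrist_force: [0.2, 0.4, -1.2]
width: 35.4
tool shift m [-0.0021  0.0048  0.049 ] dist 49.3
jaw cur 6.6 turn about tool z 0.2654254088436119
jaw cur 6.6 turn about tool z -179.7345745911564
jaw cur 6.6 turn about tool z -179.7345745911564
[551.05268242  57.55423     84.0088319 ] 35.38977997500294 [-1.14026004e-01  2.43896127e-01  1.77119253e+00 -7.30631415e-05
  1.12766205e+00 -2.28582815e-01]
```

View pics/w9.png

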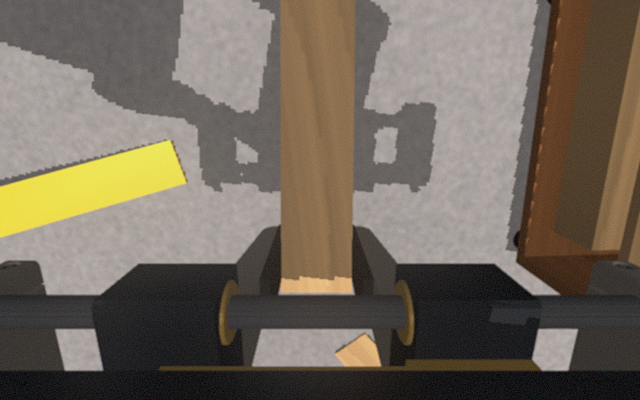

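View pics/s9c.png

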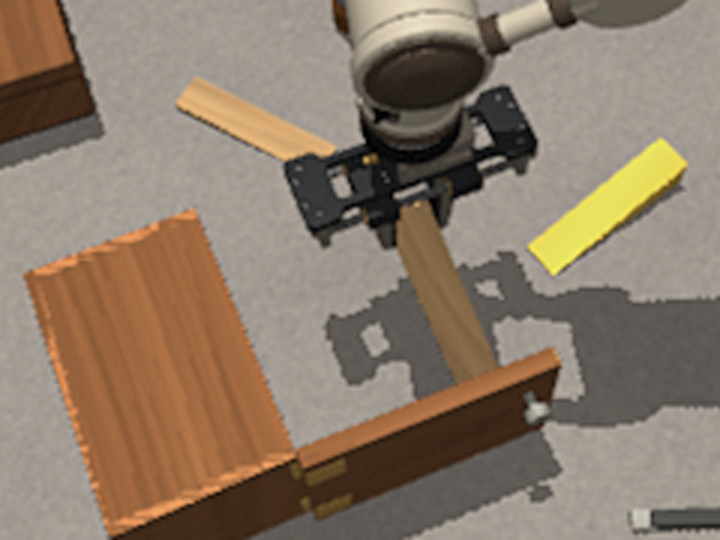

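```bash
python3 -m jog '[[0,0.004,0.02,0,0,0],[0,0,0.03,0,0,0],[0,0,0.02,0,0,0],[0,0,0.004,0,0,0],[0,0,0,0,0,0],[0,0,0,0,0,0]]'
python3 - <<'E'
from h import *
im,c=shot('scene','s10'); crop(im,260,180,140,105,5,'s10c')
E
```

```text
t: 17.53
eef_pos: [556.2, 58.0, 11.6]
tcp_rot: [0.666, 0.746, 0.0, 0.0]
wrist_force: [0.3, -0.7, -1.0]
width: 35.9
```

View pics/s10c.png

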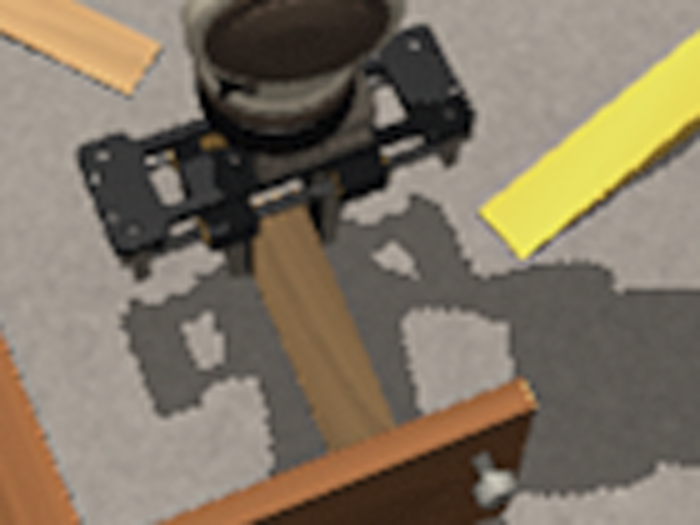

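```bash
python3 -m jog '[[0,0,0.002,0,0,0],[0,0,0.002,0,0,0],[0,0,0.0015,0,0,0],[0,0,0,0,0,0]]'
python3 -m jog '[[0,0,0.001,0,0,0],[0,0,0,0,0,0],[0,0,0,0,0,0]]'
```

```text
t: 17.92
eef_pos: [556.0, 58.0, 5.6]
tcp_rot: [0.667, 0.745, 0.0, 0.0]
wrist_force: [-0.6, -0.2, -0.7]
width: 35.4
t: 18.17
eef_pos: [556.0, 58.0, 5.6]
tcp_rot: [0.667, 0.745, 0.0, 0.0]
wrist_force: [-2.9, -0.8, 8.2]
width: 35.3
```

```bash
python3 -m jog '[[0,0,0,0,0,0],[0,0,-0.001,0,0,0],[0,0,0,0,0,0]]' 0.045
python3 -m jog '[[0,0,0,0,0,0],[0,0,0,0,0,0],[0,0,0,0,0,0],[0,0,0,0,0,0]]' 0.02 50
python3 -m jog '[[0.006,0,0,0,0,0],[0.008,0,0,0,0,0],[0.008,0,0,0,0,0],[0.008,0,0,0,0,0],[0.006,0,0,0,0,0],[0,0,0,0,0,0]]'
```

```text
t: 18.42
eef_pos: [555.7, 58.1, 5.4]
tcp_rot: [0.667, 0.745, 0.0, 0.0]
wrist_force: [0.4, 0.9, 0.5]
width: 45.3
t: 18.75
eef_pos: [555.5, 58.0, 5.2]
tcp_rot: [0.667, 0.745, -0.0, -0.0]
wrist_force: [0.2, -0.6, -0.4]
width: 35.6
t: 19.25
eef_pos: [551.1, 95.5, 5.2]
tcp_rot: [0.666, 0.746, 0.0, -0.0]
wrist_force: [0.4, 0.8, -0.2]
width: 35.6
```

```bash
python3 -m jog '[[0.005,0,0,0,0,0],[0.005,0,0,0,0,0],[0.005,0,0,0,0,0],[0.005,0,0,0,0,0],[0,0,0,0,0,0]]'
python3 - <<'E'
from h import *
im,c=shot('scene','s11'); crop(im,260,180,140,105,5,'s11c'); shot('wrist','w11')
E
```

```text
t: 19.67
eef_pos: [549.1, 114.6, 5.2]
tcp_rot: [0.666, 0.746, 0.0, -0.0]
wrist_force: [0.5, 0.1, -1.4]
width: 35.8
```

View pics/s11c.png

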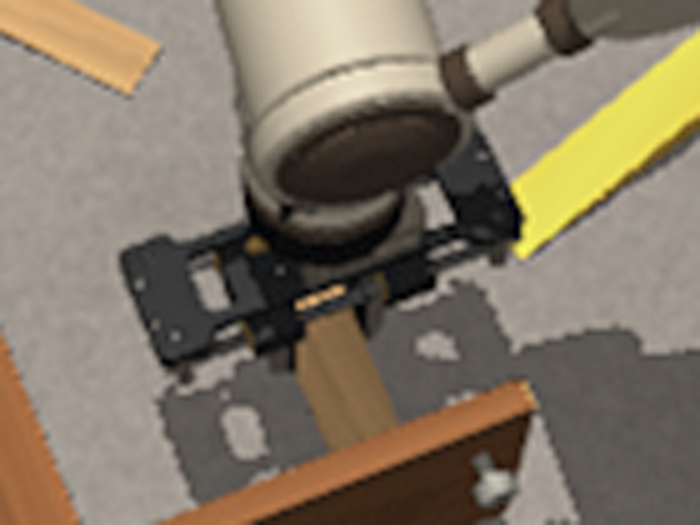

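View pics/w11.png

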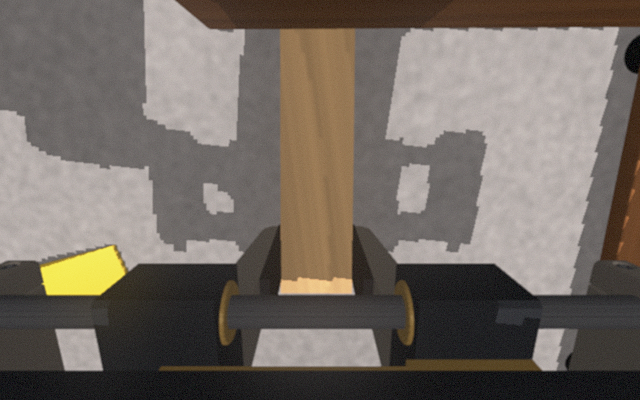

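```bash
python3 - <<'E'
from h import *
c=cam('wrist'); M,p=tool()
a,b=ray(c,(240,28),14),ray(c,(400,27),14); print(a.round(1),b.round(1),p); 
v=b-a; print(np.degrees(np.arctan2(v[1],v[0])))
m=(ray(c,(316,27.5),14)-p); print('face ahead of tcp',m@M[:,0]); print('wedge axis',np.degrees(np.arctan2(M[1,0],M[0,0])))
for u in((281,28),(355,28)): print(ray(c,u,14).round(1))
E
```

```text
[500.2 220.1  14. ] [575.2 228.9  14. ] [549.19520314 113.94062134   5.1615339 ]
6.741457913793072
face ahead of tcp 111.15267722691145
wedge axis 96.39951625531945
[519.4 222.2  14. ]
[554.1 226.1  14. ]
```

```bash
python3 -m jog '[[0,0,0,0,0,0],[0,0,0,0,0,0],[0,0,0,0,0,0],[0,0,-0.02,0,0,0],[0,0,-0.03,0,0,0],[-0.02,0,0,0,0,0],[-0.025,0,0,0,0,0],[0,0,0,0,0,0]]' 0.055
python3 -m jog '[[0,0,0,0,0,0],[0,0,0,0,0,0],[0,0,0,0,0,0],[0,0,0,0,0,0],[0,0,0,0,0,0],[0,0,0.02,0,0,0],[0,0,0.02,0,0,0],[0,0,0.007,0,0,0],[0,0,0,0,0,0]]' 0 40
python3 - <<'E'
from h import *
shot('wrist','w12'); o=r.get_obs(); print(o['eef_pos'],o['width'],o['wrist_force'])
E
```

```text
t: 20.43
eef_pos: [555.7, 65.7, 56.3]
tcp_rot: [0.668, 0.745, 0.0, 0.001]
wrist_force: [0.1, -0.2, -0.2]
width: 54.5
t: 21.18
eef_pos: [552.2, 69.4, 6.1]
tcp_rot: [0.667, 0.745, -0.001, -0.002]
wrist_force: [-0.1, 0.2, 0.8]
width: 0.3
[553.43544455  69.31098489   7.5282199 ] 0.24209622331361902 [-0.47816083 -0.91412478  0.18418987]
```

View pics/w12.png

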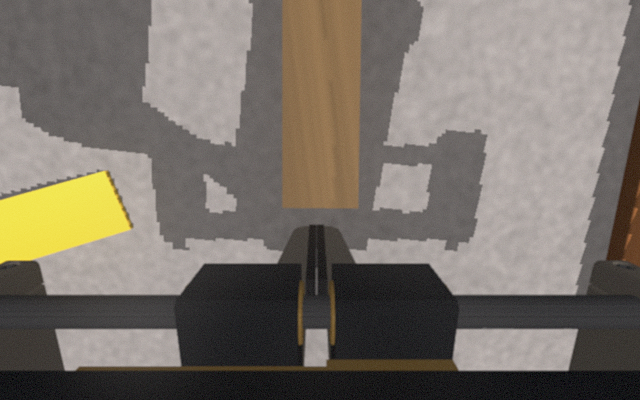

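```bash
python3 -m jog '[[0.006,0.0015,0,0,0,0],[0.008,0,0,0,0,0],[0.006,0,0,0,0,0],[0.006,0,0,0,0,0],[0.005,0,0,0,0,0],[0,0,0,0,0,0]]'
python3 -m jog '[[0.003,0,0,0,0,0],[0.003,0,0,0,0,0],[0,0,0,0,0,0]]'
```

```text
t: 21.73
eef_pos: [552.4, 101.2, 8.6]
tcp_rot: [0.666, 0.746, 0.0, 0.0]
wrist_force: [-0.8, 0.5, -0.1]
width: 0.5
t: 21.98
eef_pos: [551.7, 106.3, 8.3]
tcp_rot: [0.667, 0.745, 0.0, -0.0]
wrist_force: [0.8, -0.5, 0.9]
width: 0.4
```

```bash
python3 -m jog '[[0.002,0,0,0,0,0],[0.002,0,0,0,0,0],[0,0,0,0,0,0]]'
python3 -m jog '[[0.002,0,0,0,0,0],[0,0,0,0,0,0],[0,0,0,0,0,0]]'
python3 - <<'E'
from h import *
shot('wrist','w13'); o=r.get_obs(); print(o['eef_pos'],o['width'],o['wrist_force'])
E
```

```text
t: 22.23
eef_pos: [551.6, 108.6, 8.3]
tcp_rot: [0.667, 0.745, -0.001, 0.001]
wrist_force: [0.4, -5.6, -0.2]
width: 0.4
t: 22.48
eef_pos: [551.8, 109.1, 8.3]
tcp_rot: [0.667, 0.745, -0.001, 0.002]
wrist_force: [1.1, -11.8, -1.1]
width: 0.7
[551.75607745 109.09796516   8.27793743] 0.33944035496431013 [  2.01226547 -10.94289345  -0.4497119 ]
```

View pics/w13.png

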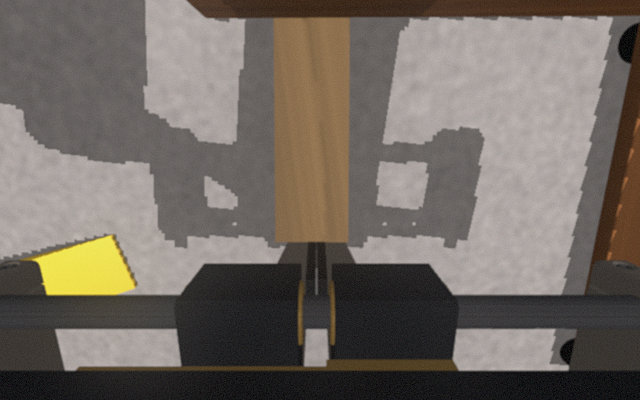

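```bash
python3 -m jog '[[0.002,0,0,0,0,0],[0.002,0,0,0,0,0],[0,0,0,0,0,0],[0,0,0,0,0,0]]'
```

```text
t: 22.87
eef_pos: [552.1, 109.9, 8.4]
tcp_rot: [0.666, 0.746, -0.003, 0.004]
wrist_force: [1.8, -22.7, -2.4]
width: 0.5
```

```bash
python3 -m jog '[[0.002,0,0,0,0,0],[0.002,0,0,0,0,0],[0,0,0,0,0,0],[0,0,0,0,0,0]]'
```

```text
t: 23.2
eef_pos: [552.3, 110.5, 8.5]
tcp_rot: [0.666, 0.746, -0.005, 0.006]
wrist_force: [3.8, -35.4, -2.7]
width: 0.6
```

```bash
python3 -m jog '[[0.002,0,0,0,0,0],[0,0,0,0,0,0],[0,0,0,0,0,0]]'
```

```text
t: 23.45
eef_pos: [552.5, 110.8, 8.5]
tcp_rot: [0.666, 0.746, -0.006, 0.007]
wrist_force: [5.2, -42.2, -2.9]
width: 0.1
```

```bash
python3 -m jog '[[0.002,0,0,0,0,0],[0.002,0,0,0,0,0],[0.001,0,0,0,0,0],[0,0,0,0,0,0],[0,0,0,0,0,0]]'; python3 -m jog '[[0.002,0,0,0,0,0],[0.002,0,0,0,0,0],[0.001,0,0,0,0,0],[0,0,0,0,0,0],[0,0,0,0,0,0]]'
```

```text
t: 23.87
eef_pos: [552.9, 111.6, 8.7]
tcp_rot: [0.665, 0.746, -0.008, 0.01]
wrist_force: [6.1, -58.5, -4.3]
width: 0.7
t: 24.28
eef_pos: [553.1, 112.3, 8.7]
tcp_rot: [0.665, 0.747, -0.01, 0.013]
wrist_force: [7.6, -73.3, -5.7]
width: 0.6
```

```bash
python3 -m jog '[[-0.01,0,0,0,0,0],[-0.012,0,0,0,0,0],[-0.012,0,0,0,0,0],[-0.012,0,0,0,0,0],[0,0,0,0,0,0],[0,0,0,0,0,0]]'
python3 - <<'E'
from h import *
c=cam('wrist');shot('wrist','w14'); o=r.get_obs(); print(o['eef_pos'],o['wrist_force'])
E
python3 -m jog '[[0,0,-0.03,0,0,0],[0,0,-0.04,0,0,0],[0,0,-0.04,0,0,0],[-0.02,0,-0.04,0,0,0],[-0.035,0,-0.02,0,0,0],[-0.035,0,0,0,0,0],[-0.035,0,0,0,0,0],[-0.03,0,0,0,0,0],[0,0,0,0,0,0]]'
python3 - <<'E'
from h import *
im,c=shot('scene','s14'); crop(im,180,140,240,180,3,'s14c'); im,c=shot('top','t14'); crop(im,215,100,160,120,5,'t14c'); shot('wrist','w15')
E
```

```text
t: 24.78
eef_pos: [553.8, 86.3, 8.2]
tcp_rot: [0.667, 0.745, 0.0, -0.0]
wrist_force: [-1.0, 0.4, -0.7]
width: 0.6
[553.66433813  86.71727173   8.18025605] [0.59228839 0.3980766  0.74668048]
t: 25.58
eef_pos: [571.6, -70.5, 175.8]
tcp_rot: [0.668, 0.744, -0.0, 0.001]
wrist_force: [-0.7, 0.8, -0.1]
width: 0.3
```

View pics/w14.png

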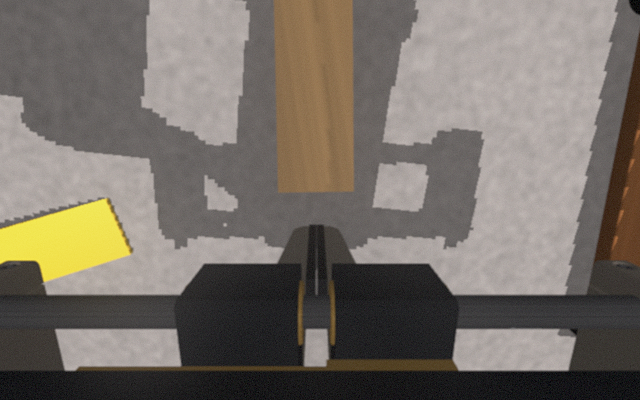

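View pics/s14c.png

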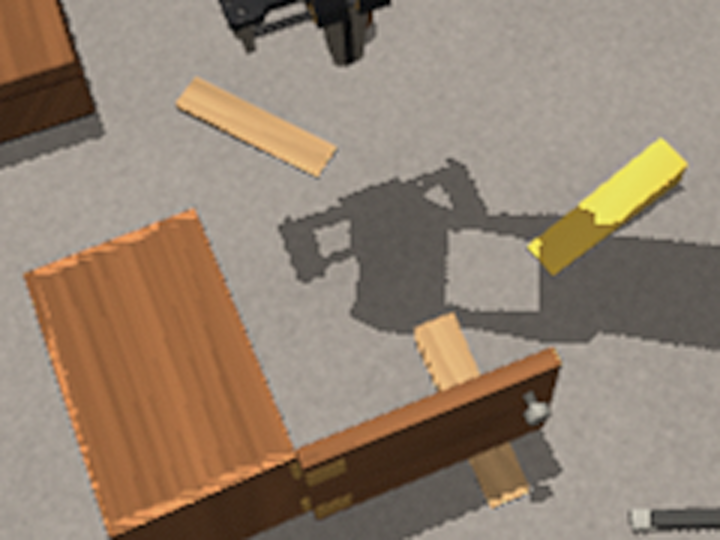

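View pics/w15.png

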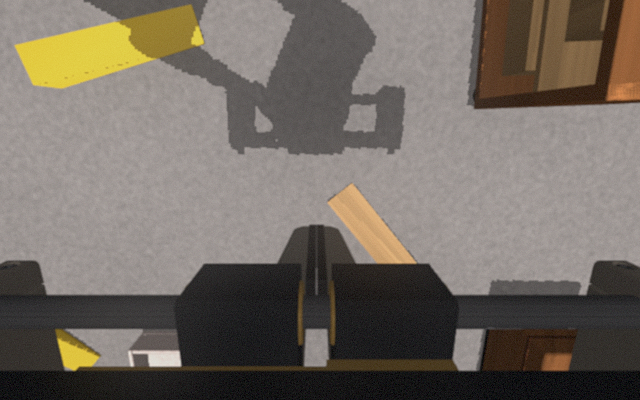

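View pics/t14c.png

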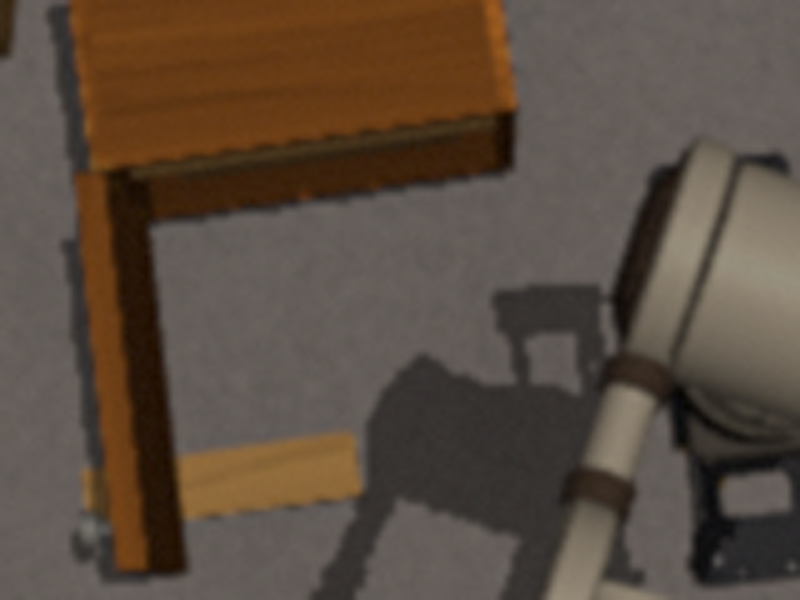

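```bash
python3 - <<'E'
from h import *
p=r.camera_params('wrist'); o={'tcp_rot':[0.667,0.745,0,0],'eef_pos':np.array([553.66,86.7,8.2])}
o['tcp_rot']=np.array(o['tcp_rot'])/np.linalg.norm(o['tcp_rot'])
c=cam('wrist',o); B=ray(c,(315.5,192),34); print('butt',B.round(1))
M,_=tool(o); print('butt ahead of tcp',(B-o['eef_pos'])@M[:,0])
s=cam('scene')
g=lambda u,v,z:ray(s,(180+(u-1)/3,140+(v-1)/3),z).round(0)[:2]
print('thin end',g(489,507,4),g(527,491,4)); print('door free',g(552,348,165),g(560,358,165))
im=cv2.imread('pics/s14.png'); crop(im,180,10,240,180,3,'s14d')
E
```

```text
butt [548.6 121.8  34. ]
butt ahead of tcp 35.442818259618804
thin end [548. 280.] [513. 276.]
door free [487. 218.] [484. 227.]
```

View pics/s14d.png

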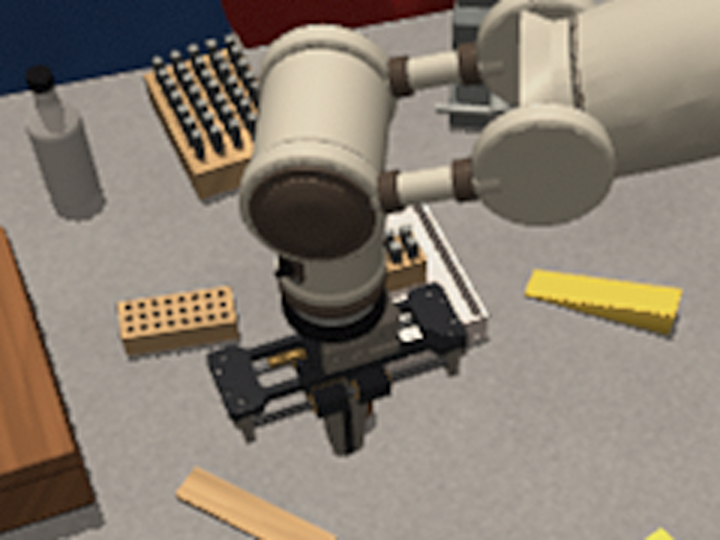

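```bash
python3 - <<'E'
from h import *
o=r.get_obs(); print(o['t'],o['wrist_force']); print(r.finish_job())
E
```

```text
25.7333 [ 0.56332954  0.6922313  -0.64704161]
the job is handed in; nothing more can be done
None
```

The job is done and handed in at 25.7 s. The steps were done in the order asked:

- **Punch block:** I lifted it out of the door's way and set it down in the white tray. A wrist picture taken just after release showed it upright.
- **Door:** I pushed it from the inside until it met its stop. There the force rose to 31 N and the door did not move any further.
- **Wedge:** I laid the thick wedge flat on the bench and slid it thin end first under the door's lower edge from the inner side. I then pressed it in from behind with closed fingertips, in small steps up to about 73 N.

**Last checks:**
- The wedge did not spring back when I let go. Its butt lies at y ≈ 122 mm and its thin end at y ≈ 279 mm, past the door's outer face.
- The door's free end is where it was at the stop.
- The arm was clear of everything, with no force at the wrist.

**Not checked:** I did not pull on the door to test the jam. In the final picture the arm hid part of the tray, so the block's upright stance rests on the earlier picture. The three camera estimates of the block's position differed by up to about 12 mm. The gripper's wide opening covered that, and the grasp held.

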